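# Fit the D-bore gear on the conveyor drive

## Task

The board-conveyor drive standing on the mat is missing its gear. Of the two white gears lying beside it, take the one with the D-shaped bore, turn it so that the flat of its bore faces the same way as the flat of the upright shaft, slide it down the shaft until it lies level and fully home on the shaft's dark shoulder, and let go. Leave the gear with the round bore where it lies.

Things in the scene. Friction and masses are not known exactly. Their poses are not given: they have to be found in the camera images.
- gear_mid (a point): Centre (half-way up, on the axis) of the loose white plastic gear with the D-shaped bore, lying flat, 65 g. 52 mm across its tooth tips, 28 mm high, same outline all the way up: grip it from above across the teeth, any direction. Through bore 24 mm in diameter with one flat 6.5 mm from the axis. z: gear axis (up); x points from the axis squarely at the bore's flat.
- shaft_seat (a point): Foot of the drive's upright steel shaft: on its axis, at the top of the dark round shoulder, 44 mm wide, where the gear rests (its centre then 14 mm above). z up; x points squarely out of the shaft's flat. Shaft: 19 mm diameter, flat 4.5 mm from the axis, 36 mm tall, top 5 mm tapered, does not turn. A centred gear slides on with its x within 15 degrees of this x.
- drive: The fixed drive under the shaft; origin on the table below the shaft's axis, 60 mm under the shoulder's top. Grey gearbox 100 mm (x) by 90 mm (y), 55 mm high, centred on the origin; on its +x side, where the shaft's flat faces, a lower black motor 48 mm thick reaches to x = 160 mm.
- spare_mid (a point): Centre (half-way up, on the axis) of the other loose white gear, lying flat: same outline and size, but with a plain round bore 24 mm in diameter. Not to be used or moved.
There are look-alikes about, which are no part of the job. What is shaped like the part that bears gear_mid but green or turquoise is not meant. What is shaped like the drive but yellow is not meant.

How it is judged:
By the outcome, as a careful person would: the job done as asked, in the order asked, and still so for the second after the job is handed in, with the robot touching nothing.
It also fails if it takes over 38 s, if anything falls off the work surface, if the arm or the gripper's body presses on something with over 40 N, if the wrist force passes 120 N, or if a joint passes its speed limit or range.

## Robot

A 7-joint arm with a two-finger parallel gripper is mounted at the origin on the work surface. World frame = base frame: x ahead of the robot, y to its left, z up, the work surface at z = 0. Lengths are in m, angles in rad, forces in N, time in s.
With the tool pointing down it reaches from about 0.4 to 0.85 m from the base axis. Payload 4.5 kg.
Tool frame: the origin (TCP) lies between the finger pads; the fingertips stand r.tip_reach ahead of it and the grasp point (between the pads) lies 11 mm behind it (r.tip_reach is the distance from the TCP to the fingertips, in m); z points along the fingers, y is the line along which they close (so a half turn about z gives the same grasp; the last joint's range is limited). The gripper opens to 88 mm and grips with 3 to 60 N. Pads are 18 mm wide; open, the fingers measure 123 mm over their backs; the gripper's body (75 mm by 187 mm) begins 45 mm behind the grasp point.
Start: joints at [1.153, 0.689, -0.195, 1.565, 0.157, 0.902, -0.215], TCP at [0.273, -0.562, 0.247] pointing down, gripper open.
Joint ranges: [-3.01, 3.01], [-0.46, 2.08], [-1.47, 1.51], [0.13, 2.56], [-1, 4.14], [0.04, 2.09], [-2.66, 2.66]. Speed limits (rad/s): [2.57, 2.57, 3.14, 3.14, 3.14, 3.14, 3.14].

## Interface

Orientations are given as a unit quaternion [x, y, z, w].
In Python, from plant import r, vision, workorder gives the robot as it stands.
- The arm moves only by the tool drive_tool, never from a script. Its argument "targets" is a list of rows, each an object of numbers: "tx", "ty", "tz": the shift along the world's x, y, z in units of 0.03 m (1.0 is 0.03 m); "wx", "wy", "wz": the turn, a rotation vector about the world's x, y, z in units of 60 degrees (1.0 is 60 degrees); "claw": the opening, from -1 (shut) to 1 (fully open). A call has exactly 8 rows; each row shifts and turns the commanded pose from where the row before left it; what a row does not reach is not made up. A row lasts 1/10 s, in which the tool goes at most 50 mm and 8.59 degrees, less where a joint would pass 70% of its speed; a pose out of reach is approached as far as the arm can. A call with a number of a shift or a turn outside -1 to 1 is refused whole. A call with a gripper value outside its range is refused whole. The fingers move at their own pace and stop on an object; "force" is the grip in N (left out, the last holds). Time passes only in rows, so rows that do not move let the fingers close, or fill a call up. It gives the time, the measured TCP pose, the force, the opening and the grip force at its end, in the units of the state.
- r.get_state(): the state, without advancing time (a new reading comes with each control period).
- vision.snapshot(name): name is "side" or "top"; returns a dict with "image" (480x640x3 uint8, blue, green, red), "range_z" (480x640 float32, m along the optical axis (not along the pixel's ray), 0 where there is no reading), "K" (3x3 intrinsics, pixels), "cam_to_world" (4x4, takes a point from camera to world coordinates). Camera axes: x right, y up, looking along -z (the intrinsics and any distortion apply to the point x, -y, -z); pixel columns grow to the right and rows downward; lengths in m; the calibration is good to about 2 mm. A picture is of the moment at which its call begins.
- workorder.finish_job(): hands the job in; it is judged then, once.
The state is a dict: "clock": time; "q": joint angles; "qd": joint speeds; "joint_torque": joint torques, N m; "tool_pos": TCP position; "eef_rot": TCP orientation; "contact_force": force on the tool from outside, world axes, zero at the start; "moment": the same for the moment, N m; "opening": opening from 0.0 (shut) to 1.0 (fully open); "finger_force": force on a finger pad.
Only numpy, scipy, OpenCV 4.12 (cv2) and the standard library are available. Lean on these libraries where they do the work, as an engineer would, in place of code of your own. Each camera call takes 0.05 s, during which the arm holds its last target. There are 200 camera calls.

## Working session

There is one attempt and no reset: what is moved stays moved. The work goes in short steps, Python scripts to look and compute and a tool call to move; the robot and the scene stay as the last step left them, time stands still between calls to the robot, and variables do not carry over. Pictures are saved under pics/ and viewed, at most 10 in all, crops included, and the job is handed in when it is done.

Besides the shell and the picture viewer there is one more tool, called as name(argument=value, ...), one argument or row to a line, values as JSON. drive_tool: Moves the arm, as the interface text tells. Its arguments: {"type":"object","properties":{"targets":{"type":"array","items":{"type":"object","properties":{"tx":{"type":"number"},"ty":{"type":"number"},"tz":{"type":"number"},"wx":{"type":"number"},"wy":{"type":"number"},"wz":{"type":"number"},"claw":{"type":"number"}}}},"force":{"type":"number"}},"required":["targets"]}

```bash
mkdir -p pics; ls; python3 - <<'E'
from plant import r, vision
import cv2,numpy as np,pickle
s=r.get_state(); print({k:np.round(v,3) for k,v in s.items()}, r.tip_reach)
for n in("top","side"):
    d=vision.snapshot(n); pickle.dump(d,open(f"{n}.pkl","wb")); cv2.imwrite(f"pics/{n}1.png",d["image"])
    print(n,d["K"],np.round(d["cam_to_world"],3),[k for k in d])
E
```

```text
pics
{'clock': np.float64(0.0), 'q': array([ 1.153,  0.69 , -0.195,  1.566,  0.157,  0.903, -0.215]), 'qd': array([-0.001,  0.   , -0.001,  0.001, -0.001,  0.002,  0.   ]), 'joint_torque': array([ 1.0000e-03, -5.2755e+01, -1.2670e+00, -1.5342e+01, -5.3000e-02,
        7.0000e-03,  0.0000e+00]), 'tool_pos': array([ 0.273, -0.562,  0.246]), 'eef_rot': array([ 0.975,  0.224, -0.   , -0.001]), 'contact_force': array([-0.58 ,  0.48 ,  0.211]), 'moment': array([ 0.061, -0.047, -0.029]), 'finger_force': np.float64(0.0), 'opening': np.float64(0.997)} 0.008
top [[445.49337293   0.         321.23023621]
 [  0.         445.49337293 240.41524387]
 [  0.           0.           1.        ]] [[-0.013  0.983 -0.182  0.323]
 [-1.    -0.017 -0.024 -0.016]
 [-0.026  0.182  0.983  1.021]
 [ 0.     0.     0.     1.   ]] ['image', 'range_z', 'K', 'cam_to_world']
side [[439.92093276   0.         321.72499618]
 [  0.         439.92093276 237.59844857]
 [  0.           0.           1.        ]] [[-0.926  0.244 -0.289  0.185]
 [-0.378 -0.564  0.734  0.711]
 [ 0.017  0.789  0.614  0.649]
 [ 0.     0.     0.     1.   ]] ['image', 'range_z', 'K', 'cam_to_world']
```

View pics/top1.png

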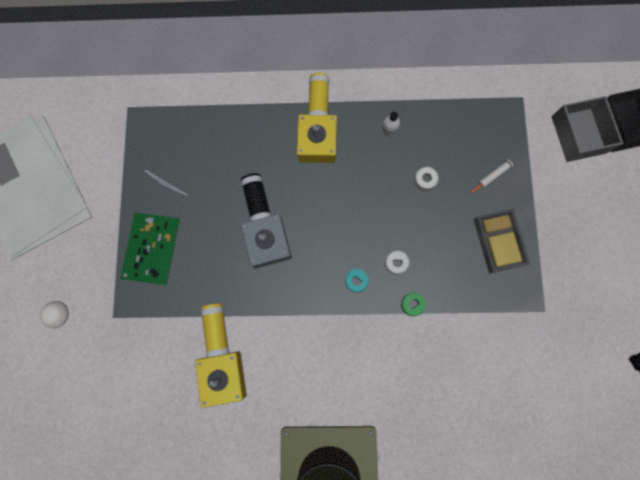

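View pics/side1.png

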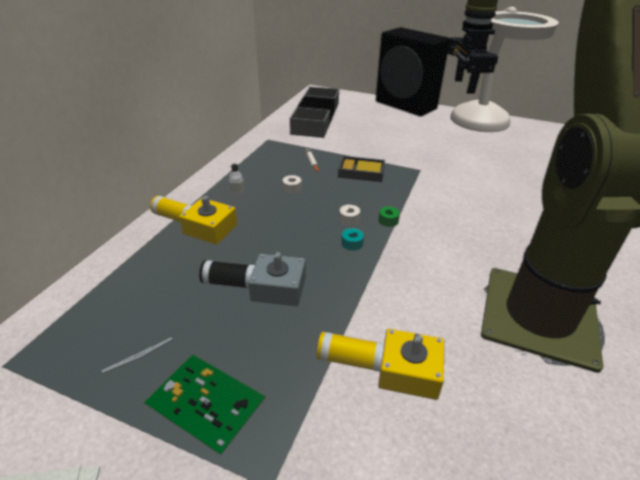

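Top view: the grey drive is at about (265,239) with its motor up-left at (256,195). The white gears are at (427,178) and (397,262), and the look-alikes are yellow, teal and green. Next I'll zoom in and measure.

```bash
cat > h.py <<'E'
import numpy as np,cv2
def ray(d,uv):
    uv=np.atleast_2d(uv).astype(float); K=d["K"];M=d["cam_to_world"]
    c=np.c_[(uv[:,0]-K[0,2])/K[0,0],-(uv[:,1]-K[1,2])/K[1,1],-np.ones(len(uv))]
    return M[:3,3],c@M[:3,:3].T
def plane(d,uv,z):
    o,v=ray(d,uv); return o+v*((z-o[2])/v[:,2])[:,None]
def proj(d,p):
    M=d["cam_to_world"];c=(np.atleast_2d(p)-M[:3,3])@M[:3,:3];K=d["K"]
    return np.c_[K[0,0]*c[:,0]/-c[:,2]+K[0,2],K[1,1]*c[:,1]/c[:,2]+K[1,2]]
E
python3 - <<'E'
import pickle;from h import *
T=pickle.load(open("top.pkl","rb"));S=pickle.load(open("side.pkl","rb"))
def crop(d,u,v,h=20,s=13):
    return cv2.resize(d["image"][v-h:v+h,u-h:u+h],(260,260),interpolation=cv2.INTER_CUBIC)
row=lambda d,l:np.hstack([crop(d,*p) for p in l])
cv2.imwrite("pics/c1.png",np.vstack([row(T,[(427,178),(397,262),(265,239)]),row(S,[(291,183),(349,211),(277,268)])]))
for n,(u,v) in dict(A=(427,178),B=(397,262)).items():
    im=T["image"][v-20:v+20,u-20:u+20]; big=cv2.resize(im,None,fx=8,fy=8,interpolation=cv2.INTER_CUBIC)
    g=big.min(2); th,m=cv2.threshold(g,0,255,cv2.THRESH_OTSU)
    cs,hi=cv2.findContours(m,cv2.RETR_CCOMP,cv2.CHAIN_APPROX_NONE)
    back=lambda c:(c.reshape(-1,2)+.5)/8-.5+[u-20,v-20]
    for c,hh in zip(cs,hi[0]):
        if cv2.contourArea(c)<1000: continue
        p=plane(T,back(c),.028)[:,:2].astype(np.float32)
        mo=cv2.moments(p.reshape(-1,1,2)); ce=np.array([mo['m10'],mo['m01']])/mo['m00']
        q=p-ce; a=np.degrees(np.arctan2(q[:,1],q[:,0])); rr=np.hypot(*q.T)
        print(n,th,"hole" if hh[3]>=0 else "outer",ce,"area mm2",abs(mo['m00'])*1e6, cv2.minEnclosingCircle(p))
        if hh[3]>=0: print([(b,round(1e3*float(np.mean(rr[(a>=b)&(a<b+20)])),1)) for b in range(-180,180,20)])
    print(np.round(np.median(T["range_z"][v-3:v+3,u-3:u+3]),3))
# drive top face by height
v,u=np.mgrid[200:285,230:310]; uv=np.c_[u.ravel(),v.ravel()]; o,rv=ray(T,uv)
P=o+rv*T["range_z"][uv[:,1],uv[:,0]][:,None]
top=P[(P[:,2]>.049)&(P[:,2]<.06)]; print(len(top),np.round(np.median(P[:,2]),3),P[:,2].max())
print(cv2.minAreaRect(top[:,:2].astype(np.float32)),top.mean(0))
hi=P[P[:,2]>.08];print("shaft pts",len(hi),hi.mean(0) if len(hi) else 0)
print("motor rough",plane(T,[(252,182)],.04))
E
```

```text
A 125.0 outer [ 0.65153422 -0.23813144] area mm2 2094.6671748864887 ((0.6517048478126526, -0.2380296289920807), 0.026606686413288116)
A 125.0 hole [ 0.65163789 -0.23812083] area mm2 371.7916981571534 ((0.651666522026062, -0.23837381601333618), 0.011394680477678776)
[(-180, 11.0), (-160, 10.8), (-140, 10.7), (-120, 11.3), (-100, 11.0), (-80, 10.4), (-60, 10.9), (-40, 11.0), (-20, 10.8), (0, 11.0), (20, 10.9), (40, 10.8), (60, 11.0), (80, 10.9), (100, 10.9), (120, 10.7), (140, 10.8), (160, 11.1)]
1.057
B 133.0 outer [ 0.4558091  -0.16187273] area mm2 2013.695800429982 ((0.45571547746658325, -0.16192056238651276), 0.026279021054506302)
B 133.0 hole [ 0.45404843 -0.16173708] area mm2 326.93584654253095 ((0.45562583208084106, -0.1616293042898178), 0.011689332313835621)
[(-180, 9.3), (-160, 9.8), (-140, 10.4), (-120, 10.7), (-100, 11.2), (-80, 11.8), (-60, 10.8), (-40, 8.9), (-20, 8.1), (0, 8.2), (20, 9.4), (40, 11.5), (60, 11.8), (80, 11.0), (100, 10.5), (120, 10.2), (140, 9.6), (160, 9.3)]
1.025
1726 0.001 1.0209476095881294
((0.5304226875305176, 0.13809768855571747), (0.14835526049137115, 0.08986403793096542), 14.044817924499512) [0.51065353 0.13288266 0.05415358]
shaft pts 84 [0.45251559 0.08907376 0.3571758 ]
motor rough [[0.64451876 0.16546332 0.04      ]]
```

View pics/c1.png

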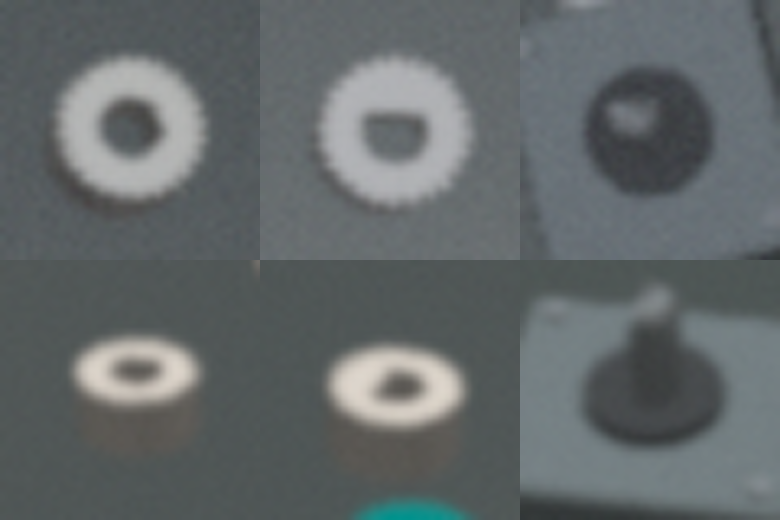

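Gear B at (397,262) has the D bore, with its flat toward image-up (about +x). Gear A at (427,178) has a round bore. The shaft rises from the dark disc at (265,239). Next I'll refine the shoulder centre and the gear's angle.

```bash
python3 - <<'E'
import pickle;from h import *
T=pickle.load(open("top.pkl","rb"));S=pickle.load(open("side.pkl","rb"))
def conts(d,u,v,h,f,inv=False,thr=None):
    im=d["image"][v-h:v+h,u-h:u+h]; big=cv2.resize(im,None,fx=8,fy=8,interpolation=cv2.INTER_CUBIC)
    g=f(big); t,m=cv2.threshold(g,thr or 0,255,(cv2.THRESH_BINARY_INV if inv else 0)|(0 if thr else cv2.THRESH_OTSU))
    cs,hi=cv2.findContours(m,cv2.RETR_CCOMP,cv2.CHAIN_APPROX_NONE)
    return [((c.reshape(-1,2)+.5)/8-.5+[u-h,v-h],hh[3]>=0,cv2.contourArea(c)/64) for c,hh in zip(cs,hi[0]) if cv2.contourArea(c)>2000],t
mn=lambda b:b.min(2)
# gear flat line
cs,_=conts(T,397,262,20,mn)
c0=np.array([.4558,-.1619])
for p,h,a in cs:
    if h:
        q=plane(T,p,.028)[:,:2]-c0; print("hole x max/min",q.min(0)*1e3,q.max(0)*1e3)
        s=q[(abs(q[:,1])<.006)&(q[:,0]>0)]; k=np.polyfit(s[:,1],s[:,0],1); print("flat normal deg",np.degrees(np.arctan2(-k[0],1)),k[1])
# side view gear: bright top
cs,t=conts(S,349,211,18,mn,thr=150)
for p,h,a in cs:
    q=plane(S,p,.028)[:,:2]; print("side gear",h,a,cv2.minEnclosingCircle(q.astype(np.float32)))
    if not h: e=cv2.fitEllipse(q.astype(np.float32)*1000); print(e)
# shoulder
for n,d,u,v in(("top",T,265,239),("side",S,277,268)):
  for thr in (70,80,90):
    cs,t=conts(d,u,v,15,mn,inv=True,thr=thr)
    for p,h,a in cs:
        if h or a<60: continue
        q=plane(d,p,.06)[:,:2].astype(np.float32)*1000
        print(n,thr,a,cv2.fitEllipse(q),cv2.minEnclosingCircle(q))
# gearbox yaw/centre from top-face points (depth), wider crop
v,u=np.mgrid[165:285,230:310]; uv=np.c_[u.ravel(),v.ravel()]; o,rv=ray(T,uv)
P=o+rv*T["range_z"][uv[:,1],uv[:,0]][:,None]
for lo,hi in((.052,.058),(.03,.05)):
    s=P[(P[:,2]>lo)&(P[:,2]<hi)]; print(len(s),cv2.minAreaRect(s[:,:2].astype(np.float32)),s.mean(0),np.median(s[:,2]))
up=P[(P[:,2]>.07)&(P[:,2]<.11)]; print("shaft",len(up),up.mean(0),up[:,2].max())
# gearbox colour: bluish-grey
b=T["image"].astype(int); m=((b[...,0]-b[...,2])>12)&(b.min(2)>75); m=m.astype(np.uint8)*255
m[:,:235]=0;m[:,300:]=0;m[:205]=0;m[275:]=0
cc=max(cv2.findContours(m,cv2.RETR_EXTERNAL,cv2.CHAIN_APPROX_NONE)[0],key=cv2.contourArea).reshape(-1,2)
q=plane(T,cc,.055)[:,:2]*1000; print("box",cv2.minAreaRect(q.astype(np.float32)))
g=T["image"].copy()
E
```

```text
hole x max/min [-10.98966424 -11.34690264] [ 6.34154517 11.43389981]
flat normal deg -2.6985550319130875 0.006140942072863097
side gear False 174.0234375 ((0.4554765224456787, -0.16426043212413788), 0.025734202936291695)
((455.6019592285156, -164.2405548095703), (49.08807373046875, 50.34547424316406), 2.630657196044922)
top 70 264.1328125 ((506.6686706542969, 132.4348602294922), (39.84642791748047, 41.93533706665039), 124.0723648071289) ((506.5584411621094, 132.28916931152344), 21.407699584960938)
top 80 296.4453125 ((506.8053894042969, 132.38348388671875), (42.351802825927734, 44.27090835571289), 123.10963439941406) ((506.81268310546875, 132.13522338867188), 22.503971099853516)
top 90 327.484375 ((506.8787841796875, 132.3662109375), (44.7224006652832, 46.298301696777344), 123.75794982910156) ((506.89630126953125, 132.10641479492188), 23.482255935668945)
side 70 163.6015625 ((506.54779052734375, 131.84291076660156), (32.07015609741211, 49.564613342285156), 26.408666610717773) ((507.3830261230469, 129.70367431640625), 26.8673038482666)
side 80 275.4765625 ((506.81072998046875, 131.6296844482422), (39.68620300292969, 55.543636322021484), 26.33184051513672) ((507.4813537597656, 128.53878784179688), 28.95563507080078)
side 90 343.1171875 ((505.7535400390625, 123.6180191040039), (43.26421356201172, 77.27226257324219), 1.369620680809021) ((503.5675048828125, 118.20223999023438), 39.8843994140625)
1310 ((0.5582098960876465, 0.14528310298919678), (0.20594029128551483, 0.08928477764129639), 14.463088035583496) [0.50952182 0.1327118  0.05445927] 0.05434866873552868
840 ((0.5606276392936707, 0.14597637951374054), (0.21059992909431458, 0.09032158553600311), 14.286462783813477) [0.59217726 0.15132323 0.04393081] 0.0454509100860383
shaft 70 [0.50411243 0.13059034 0.08914861] 0.09901603509245904
box ((511.8313903808594, 133.69830322265625), (105.79047393798828, 86.33443450927734), 14.174047470092773)
```

drive_tool(
  targets=[
    {"tx": 0.38, "ty": 0.83, "claw": 0.7},
    {"tx": 0.38, "ty": 0.83, "claw": 0.7},
    {"tx": 0.38, "ty": 0.83, "claw": 0.7},
    {"tx": 0.38, "ty": 0.83, "claw": 0.7},
    {"tx": 0.38, "ty": 0.83, "claw": 0.7},
    {"tx": 0.38, "ty": 0.83, "claw": 0.7},
    {"tx": 0.38, "ty": 0.83, "claw": 0.7},
    {"tx": 0.38, "ty": 0.83, "claw": 0.7},
  ],
  force=20,
)

```text
validation failed for argument at $.ta...
```

drive_tool(
  targets=[
    {"tx": 0.38, "ty": 0.83, "tz": -0.5, "claw": 0.7},
    {"tx": 0.38, "ty": 0.83, "tz": -0.5, "claw": 0.7},
    {"tx": 0.38, "ty": 0.83, "tz": -0.5, "claw": 0.7},
    {"tx": 0.38, "ty": 0.83, "tz": -0.5, "claw": 0.7},
    {"tx": 0.38, "ty": 0.83, "tz": -0.5, "claw": 0.7},
    {"tx": 0.38, "ty": 0.83, "tz": -0.5, "claw": 0.7},
    {"tx": 0.38, "ty": 0.83, "tz": -0.5, "claw": 0.7},
    {"tx": 0.38, "ty": 0.83, "tz": -0.5, "claw": 0.7},
  ],
)

```text
validation failed for argument at $.ta...
```

drive_tool(
  targets=[
    {"tx": 0.38, "ty": 0.83, "tz": 0, "wx": 0, "wy": 0, "wz": 0, "claw": 0.7},
    {"tx": 0.38, "ty": 0.83, "tz": 0, "wx": 0, "wy": 0, "wz": 0, "claw": 0.7},
    {"tx": 0.38, "ty": 0.83, "tz": 0, "wx": 0, "wy": 0, "wz": 0, "claw": 0.7},
    {"tx": 0.38, "ty": 0.83, "tz": 0, "wx": 0, "wy": 0, "wz": 0, "claw": 0.7},
    {"tx": 0.38, "ty": 0.83, "tz": 0, "wx": 0, "wy": 0, "wz": 0, "claw": 0.7},
    {"tx": 0.38, "ty": 0.83, "tz": 0, "wx": 0, "wy": 0, "wz": 0, "claw": 0.7},
    {"tx": 0.38, "ty": 0.83, "tz": 0, "wx": 0, "wy": 0, "wz": 0, "claw": 0.7},
    {"tx": 0.38, "ty": 0.83, "tz": 0, "wx": 0, "wy": 0, "wz": 0, "claw": 0.7},
  ],
  force=20,
)

```text
clock: 0.9
tool_pos: [0.3642, -0.3619, 0.2465]
eef_rot: [0.975, 0.224, -0.0, -0.0]
contact_force: [-0.6, -0.1, 0.2]
opening: 0.849
finger_force: 0.0
```

drive_tool(
  targets=[
    {"tx": 0.38, "ty": 0.83, "tz": -0.5, "wx": 0, "wy": 0, "wz": 0, "claw": 0.7},
    {"tx": 0.38, "ty": 0.83, "tz": -0.5, "wx": 0, "wy": 0, "wz": 0, "claw": 0.7},
    {"tx": 0.38, "ty": 0.83, "tz": -0.5, "wx": 0, "wy": 0, "wz": 0, "claw": 0.7},
    {"tx": 0.38, "ty": 0.83, "tz": -0.5, "wx": 0, "wy": 0, "wz": 0, "claw": 0.7},
    {"tx": 0.38, "ty": 0.83, "tz": -0.5, "wx": 0, "wy": 0, "wz": 0, "claw": 0.7},
    {"tx": 0.38, "ty": 0.83, "tz": -0.5, "wx": 0, "wy": 0, "wz": 0, "claw": 0.7},
    {"tx": 0.38, "ty": 0.83, "tz": -0.5, "wx": 0, "wy": 0, "wz": 0, "claw": 0.7},
    {"tx": 0.4, "ty": 0.83, "tz": -0.5, "wx": 0, "wy": 0, "wz": 0, "claw": 0.7},
  ],
)

```text
clock: 1.7
tool_pos: [0.4561, -0.1629, 0.126]
eef_rot: [0.975, 0.224, -0.0, -0.0]
contact_force: [-0.2, -0.1, 0.8]
opening: 0.85
finger_force: 0.0
```

drive_tool(
  targets=[
    {"tx": 0, "ty": 0, "tz": -0.5, "wx": 0, "wy": 0, "wz": 0, "claw": 0.7},
    {"tx": 0, "ty": 0, "tz": -0.5, "wx": 0, "wy": 0, "wz": 0, "claw": 0.7},
    {"tx": 0, "ty": 0, "tz": -0.5, "wx": 0, "wy": 0, "wz": 0, "claw": 0.7},
    {"tx": 0, "ty": 0, "tz": -0.4, "wx": 0, "wy": 0, "wz": 0, "claw": 0.7},
    {"tx": 0, "ty": 0, "tz": -0.4, "wx": 0, "wy": 0, "wz": 0, "claw": 0.7},
    {"tx": 0, "ty": 0, "tz": -0.4, "wx": 0, "wy": 0, "wz": 0, "claw": 0.7},
    {"tx": 0, "ty": 0, "tz": -0.3, "wx": 0, "wy": 0, "wz": 0, "claw": 0.7},
    {"tx": 0, "ty": 0, "tz": 0, "wx": 0, "wy": 0, "wz": 0, "claw": 0.7},
  ],
)

```text
clock: 2.5
tool_pos: [0.4554, -0.1637, 0.0357]
eef_rot: [0.975, 0.224, -0.001, -0.0]
contact_force: [-0.6, 0.3, 0.4]
opening: 0.851
finger_force: 0.0
```

drive_tool(
  targets=[
    {"tx": 0, "ty": 0, "tz": -0.3, "wx": 0, "wy": 0, "wz": 0, "claw": 0.7},
    {"tx": 0, "ty": 0, "tz": -0.3, "wx": 0, "wy": 0, "wz": 0, "claw": 0.7},
    {"tx": 0, "ty": 0, "tz": -0.24, "wx": 0, "wy": 0, "wz": 0, "claw": 0.7},
    {"tx": 0, "ty": 0, "tz": 0, "wx": 0, "wy": 0, "wz": 0, "claw": 0.7},
    {"tx": 0, "ty": 0, "tz": 0, "wx": 0, "wy": 0, "wz": 0, "claw": -0.2},
    {"tx": 0, "ty": 0, "tz": 0, "wx": 0, "wy": 0, "wz": 0, "claw": -0.2},
    {"tx": 0, "ty": 0, "tz": 0, "wx": 0, "wy": 0, "wz": 0, "claw": -0.2},
    {"tx": 0, "ty": 0, "tz": 0, "wx": 0, "wy": 0, "wz": 0, "claw": -0.2},
  ],
)

```text
clock: 3.3
tool_pos: [0.4559, -0.1638, 0.0118]
eef_rot: [0.975, 0.224, 0.0, 0.0]
contact_force: [-0.2, 0.4, 0.9]
opening: 0.583
finger_force: 20.0
```

drive_tool(
  targets=[
    {"tx": 0, "ty": 0, "tz": 0.2, "wx": 0, "wy": 0, "wz": 0, "claw": -0.2},
    {"tx": 0, "ty": 0, "tz": 0.5, "wx": 0, "wy": 0, "wz": 0, "claw": -0.2},
    {"tx": 0, "ty": 0, "tz": 0.6, "wx": 0, "wy": 0, "wz": 0, "claw": -0.2},
    {"tx": 0, "ty": 0, "tz": 0.6, "wx": 0, "wy": 0, "wz": 0, "claw": -0.2},
    {"tx": 0, "ty": 0, "tz": 0.6, "wx": 0, "wy": 0, "wz": 0, "claw": -0.2},
    {"tx": 0, "ty": 0, "tz": 0.6, "wx": 0, "wy": 0, "wz": 0, "claw": -0.2},
    {"tx": 0, "ty": 0, "tz": 0.6, "wx": 0, "wy": 0, "wz": 0, "claw": -0.2},
    {"tx": 0, "ty": 0, "tz": 0.6, "wx": 0, "wy": 0, "wz": 0, "claw": -0.2},
  ],
)

```text
clock: 4.1
tool_pos: [0.4556, -0.164, 0.1417]
eef_rot: [0.975, 0.224, 0.0, 0.0]
contact_force: [0.6, -1.0, -1.5]
opening: 0.585
finger_force: 20.0
```

drive_tool(
  targets=[
    {"tx": 0.1, "ty": 0.5, "tz": 0, "wx": 0, "wy": 0, "wz": 0.035, "claw": -0.2},
    {"tx": 0.1, "ty": 0.6, "tz": 0, "wx": 0, "wy": 0, "wz": 0.035, "claw": -0.2},
    {"tx": 0.1, "ty": 0.6, "tz": 0, "wx": 0, "wy": 0, "wz": 0.035, "claw": -0.2},
    {"tx": 0.1, "ty": 0.6, "tz": 0, "wx": 0, "wy": 0, "wz": 0.035, "claw": -0.2},
    {"tx": 0.1, "ty": 0.6, "tz": 0, "wx": 0, "wy": 0, "wz": 0.035, "claw": -0.2},
    {"tx": 0.1, "ty": 0.6, "tz": 0, "wx": 0, "wy": 0, "wz": 0.035, "claw": -0.2},
    {"tx": 0.1, "ty": 0.6, "tz": 0, "wx": 0, "wy": 0, "wz": 0.035, "claw": -0.2},
    {"tx": 0.1, "ty": 0.6, "tz": 0, "wx": 0, "wy": 0, "wz": 0.035, "claw": -0.2},
  ],
)

```text
clock: 4.9
tool_pos: [0.4794, -0.0207, 0.1398]
eef_rot: [0.931, 0.366, -0.0, -0.0]
contact_force: [-0.2, 0.1, -1.6]
opening: 0.585
finger_force: 20.0
```

drive_tool(
  targets=[
    {"tx": 0.12, "ty": 0.7, "tz": 0, "wx": 0, "wy": 0, "wz": 0, "claw": -0.2},
    {"tx": 0.12, "ty": 0.7, "tz": 0, "wx": 0, "wy": 0, "wz": 0, "claw": -0.2},
    {"tx": 0.12, "ty": 0.7, "tz": 0, "wx": 0, "wy": 0, "wz": 0, "claw": -0.2},
    {"tx": 0.12, "ty": 0.7, "tz": 0, "wx": 0, "wy": 0, "wz": 0, "claw": -0.2},
    {"tx": 0.12, "ty": 0.7, "tz": 0, "wx": 0, "wy": 0, "wz": 0, "claw": -0.2},
    {"tx": 0.12, "ty": 0.7, "tz": 0, "wx": 0, "wy": 0, "wz": 0, "claw": -0.2},
    {"tx": 0.12, "ty": 0.5, "tz": 0, "wx": 0, "wy": 0, "wz": 0, "claw": -0.2},
    {"tx": 0.06, "ty": 0.4, "tz": 0, "wx": 0, "wy": 0, "wz": 0, "claw": -0.2},
  ],
)

```text
clock: 5.7
tool_pos: [0.5065, 0.132, 0.14]
eef_rot: [0.931, 0.365, -0.0, -0.0]
contact_force: [-0.5, 0.3, -1.0]
opening: 0.587
finger_force: 20.0
```

```bash
python3 - <<'E'
from plant import r, vision
from h import *; import pickle
s=r.get_state();print(s["tool_pos"],s["clock"])
o=[]
for n in("top","side"):
    d=vision.snapshot(n);pickle.dump(d,open(n+"2.pkl","wb"))
    u,v=np.round(proj(d,[.5068,.1322,.11])[0]).astype(int);print(n,u,v, proj(d,[.5068,.1322,.128]))
    o.append(cv2.resize(d["image"][v-35:v+35,u-35:u+35],(400,400),interpolation=cv2.INTER_CUBIC))
cv2.imwrite("pics/c2.png",np.hstack(o))
E
```

```text
[0.50651043 0.13200186 0.14000647] 5.7
top 261 234 [[259.41727438 232.68941753]]
side 276 248 [[275.43535989 240.92734835]]
```

View pics/c2.png

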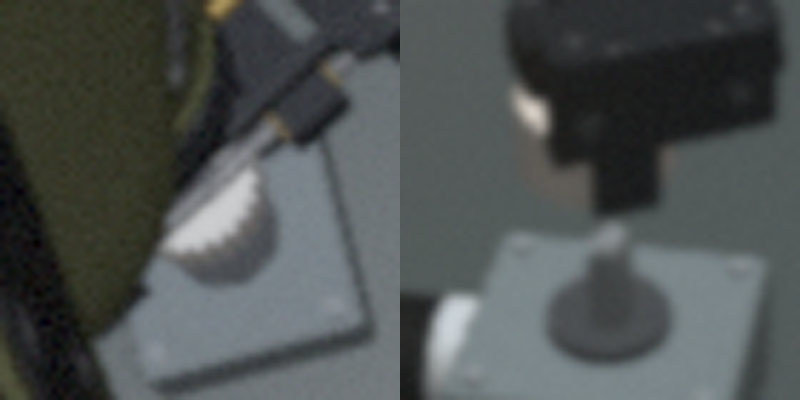

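The gear is held level above the shaft: in the side half of the crop it spans about x = 520–680, with the shaft at about 610. It looks centred, so I'll lower it carefully while watching the force.

drive_tool(
  targets=[
    {"tx": 0, "ty": 0, "tz": -0.3, "wx": 0, "wy": 0, "wz": 0, "claw": -0.2},
    {"tx": 0, "ty": 0, "tz": -0.3, "wx": 0, "wy": 0, "wz": 0, "claw": -0.2},
    {"tx": 0, "ty": 0, "tz": -0.2, "wx": 0, "wy": 0, "wz": 0, "claw": -0.2},
    {"tx": 0, "ty": 0, "tz": -0.1, "wx": 0, "wy": 0, "wz": 0, "claw": -0.2},
    {"tx": 0, "ty": 0, "tz": -0.1, "wx": 0, "wy": 0, "wz": 0, "claw": -0.2},
    {"tx": 0, "ty": 0, "tz": -0.1, "wx": 0, "wy": 0, "wz": 0, "claw": -0.2},
    {"tx": 0, "ty": 0, "tz": -0.1, "wx": 0, "wy": 0, "wz": 0, "claw": -0.2},
    {"tx": 0, "ty": 0, "tz": 0, "wx": 0, "wy": 0, "wz": 0, "claw": -0.2},
  ],
)

```text
clock: 6.6
tool_pos: [0.5067, 0.1301, 0.1043]
eef_rot: [0.931, 0.364, -0.0, 0.0]
contact_force: [0.4, -0.3, -1.0]
opening: 0.584
finger_force: 20.0
```

drive_tool(
  targets=[
    {"tx": 0, "ty": 0, "tz": -0.05, "wx": 0, "wy": 0, "wz": 0, "claw": -0.2},
    {"tx": 0, "ty": 0, "tz": -0.05, "wx": 0, "wy": 0, "wz": 0, "claw": -0.2},
    {"tx": 0, "ty": 0, "tz": -0.05, "wx": 0, "wy": 0, "wz": 0, "claw": -0.2},
    {"tx": 0, "ty": 0, "tz": -0.05, "wx": 0, "wy": 0, "wz": 0, "claw": -0.2},
    {"tx": 0, "ty": 0, "tz": -0.05, "wx": 0, "wy": 0, "wz": 0, "claw": -0.2},
    {"tx": 0, "ty": 0, "tz": 0, "wx": 0, "wy": 0, "wz": 0, "claw": -0.2},
    {"tx": 0, "ty": 0, "tz": 0, "wx": 0, "wy": 0, "wz": 0, "claw": -0.2},
    {"tx": 0, "ty": 0, "tz": 0, "wx": 0, "wy": 0, "wz": 0, "claw": -0.2},
  ],
)

```text
clock: 7.4
tool_pos: [0.5071, 0.1308, 0.097]
eef_rot: [0.931, 0.364, 0.0, -0.0]
contact_force: [-0.3, 3.3, -1.7]
opening: 0.583
finger_force: 20.0
```

Below the taper, with a small +y side load. I'll shift 1 mm in +y and keep lowering.

drive_tool(
  targets=[
    {"tx": 0, "ty": 0.04, "tz": 0, "wx": 0, "wy": 0, "wz": 0, "claw": -0.2},
    {"tx": 0, "ty": 0, "tz": -0.1, "wx": 0, "wy": 0, "wz": 0, "claw": -0.2},
    {"tx": 0, "ty": 0, "tz": -0.1, "wx": 0, "wy": 0, "wz": 0, "claw": -0.2},
    {"tx": 0, "ty": 0, "tz": -0.1, "wx": 0, "wy": 0, "wz": 0, "claw": -0.2},
    {"tx": 0, "ty": 0, "tz": -0.1, "wx": 0, "wy": 0, "wz": 0, "claw": -0.2},
    {"tx": 0, "ty": 0, "tz": 0, "wx": 0, "wy": 0, "wz": 0, "claw": -0.2},
    {"tx": 0, "ty": 0, "tz": 0, "wx": 0, "wy": 0, "wz": 0, "claw": -0.2},
    {"tx": 0, "ty": 0, "tz": 0, "wx": 0, "wy": 0, "wz": 0, "claw": -0.2},
  ],
)

```text
clock: 8.2
tool_pos: [0.5066, 0.1311, 0.0849]
eef_rot: [0.931, 0.364, -0.0, 0.0]
contact_force: [0.4, 1.7, -1.5]
opening: 0.579
finger_force: 20.0
```

Sliding freely. The remaining distance is about 14 mm, with the seat at TCP z ≈ 0.071.

drive_tool(
  targets=[
    {"tx": 0, "ty": 0.02, "tz": -0.1, "wx": 0, "wy": 0, "wz": 0, "claw": -0.2},
    {"tx": 0, "ty": 0, "tz": -0.1, "wx": 0, "wy": 0, "wz": 0, "claw": -0.2},
    {"tx": 0, "ty": 0, "tz": -0.1, "wx": 0, "wy": 0, "wz": 0, "claw": -0.2},
    {"tx": 0, "ty": 0, "tz": -0.07, "wx": 0, "wy": 0, "wz": 0, "claw": -0.2},
    {"tx": 0, "ty": 0, "tz": 0, "wx": 0, "wy": 0, "wz": 0, "claw": -0.2},
    {"tx": 0, "ty": 0, "tz": 0, "wx": 0, "wy": 0, "wz": 0, "claw": -0.2},
    {"tx": 0, "ty": 0, "tz": 0, "wx": 0, "wy": 0, "wz": 0, "claw": -0.2},
    {"tx": 0, "ty": 0, "tz": 0, "wx": 0, "wy": 0, "wz": 0, "claw": -0.2},
  ],
)

```text
clock: 9.0
tool_pos: [0.507, 0.1319, 0.074]
eef_rot: [0.931, 0.364, 0.0, 0.0]
contact_force: [0.4, -0.3, -1.3]
opening: 0.588
finger_force: 20.0
```

drive_tool(
  targets=[
    {"tx": 0, "ty": 0, "tz": -0.04, "wx": 0, "wy": 0, "wz": 0, "claw": -0.2},
    {"tx": 0, "ty": 0, "tz": -0.03, "wx": 0, "wy": 0, "wz": 0, "claw": -0.2},
    {"tx": 0, "ty": 0, "tz": -0.03, "wx": 0, "wy": 0, "wz": 0, "claw": -0.2},
    {"tx": 0, "ty": 0, "tz": 0, "wx": 0, "wy": 0, "wz": 0, "claw": -0.2},
    {"tx": 0, "ty": 0, "tz": 0, "wx": 0, "wy": 0, "wz": 0, "claw": -0.2},
    {"tx": 0, "ty": 0, "tz": 0, "wx": 0, "wy": 0, "wz": 0, "claw": -0.2},
    {"tx": 0, "ty": 0, "tz": 0, "wx": 0, "wy": 0, "wz": 0, "claw": -0.2},
    {"tx": 0, "ty": 0, "tz": 0, "wx": 0, "wy": 0, "wz": 0, "claw": -0.2},
  ],
)

```text
clock: 9.8
tool_pos: [0.507, 0.1319, 0.0718]
eef_rot: [0.931, 0.364, 0.0, 0.0]
contact_force: [-1.5, 0.0, 8.7]
opening: 0.583
finger_force: 20.0
```

Contact at the expected height (8.7 N), so I'll release and rise.

drive_tool(
  targets=[
    {"tx": 0, "ty": 0, "tz": 0, "wx": 0, "wy": 0, "wz": 0, "claw": 0.6},
    {"tx": 0, "ty": 0, "tz": 0, "wx": 0, "wy": 0, "wz": 0, "claw": 0.6},
    {"tx": 0, "ty": 0, "tz": 0, "wx": 0, "wy": 0, "wz": 0, "claw": 0.6},
    {"tx": 0, "ty": 0, "tz": 0, "wx": 0, "wy": 0, "wz": 0, "claw": 0.6},
    {"tx": 0, "ty": 0, "tz": 0.2, "wx": 0, "wy": 0, "wz": 0, "claw": 0.6},
    {"tx": 0, "ty": 0, "tz": 0.3, "wx": 0, "wy": 0, "wz": 0, "claw": 0.6},
    {"tx": 0, "ty": 0, "tz": 0.5, "wx": 0, "wy": 0, "wz": 0, "claw": 0.6},
    {"tx": 0, "ty": 0, "tz": 0.6, "wx": 0, "wy": 0, "wz": 0, "claw": 0.6},
  ],
)

```text
clock: 10.6
tool_pos: [0.5067, 0.1318, 0.1198]
eef_rot: [0.931, 0.364, -0.0, 0.0]
contact_force: [-0.0, -0.6, -0.2]
opening: 0.802
finger_force: 0.0
```

drive_tool(
  targets=[
    {"tx": 0, "ty": 0, "tz": 0.8, "wx": 0, "wy": 0, "wz": 0, "claw": 0.6},
    {"tx": 0, "ty": 0, "tz": 0.8, "wx": 0, "wy": 0, "wz": 0, "claw": 0.6},
    {"tx": 0, "ty": -0.8, "tz": 0.2, "wx": 0, "wy": 0, "wz": 0, "claw": 0.6},
    {"tx": 0, "ty": -0.8, "tz": 0.2, "wx": 0, "wy": 0, "wz": 0, "claw": 0.6},
    {"tx": 0, "ty": -0.8, "tz": 0, "wx": 0, "wy": 0, "wz": 0, "claw": 0.6},
    {"tx": 0, "ty": -0.8, "tz": 0, "wx": 0, "wy": 0, "wz": 0, "claw": 0.6},
    {"tx": 0, "ty": -0.8, "tz": 0, "wx": 0, "wy": 0, "wz": 0, "claw": 0.6},
    {"tx": 0, "ty": -0.8, "tz": 0, "wx": 0, "wy": 0, "wz": 0, "claw": 0.6},
  ],
)

```text
clock: 11.4
tool_pos: [0.5069, -0.0131, 0.1798]
eef_rot: [0.931, 0.364, 0.0, 0.0]
contact_force: [0.1, 0.4, 0.6]
opening: 0.8
finger_force: 0.0
```

drive_tool(
  targets=[
    {"tx": 0, "ty": -0.8, "tz": 0, "wx": 0, "wy": 0, "wz": 0, "claw": 0.6},
    {"tx": 0, "ty": -0.8, "tz": 0, "wx": 0, "wy": 0, "wz": 0, "claw": 0.6},
    {"tx": 0, "ty": -0.8, "tz": 0, "wx": 0, "wy": 0, "wz": 0, "claw": 0.6},
    {"tx": 0, "ty": -0.8, "tz": 0, "wx": 0, "wy": 0, "wz": 0, "claw": 0.6},
    {"tx": 0, "ty": -0.8, "tz": 0, "wx": 0, "wy": 0, "wz": 0, "claw": 0.6},
    {"tx": 0, "ty": -0.8, "tz": 0, "wx": 0, "wy": 0, "wz": 0, "claw": 0.6},
    {"tx": 0, "ty": 0, "tz": 0, "wx": 0, "wy": 0, "wz": 0, "claw": 0.6},
    {"tx": 0, "ty": 0, "tz": 0, "wx": 0, "wy": 0, "wz": 0, "claw": 0.6},
  ],
)

```text
clock: 12.2
tool_pos: [0.5068, -0.156, 0.1794]
eef_rot: [0.932, 0.364, 0.0, 0.0]
contact_force: [0.4, 0.3, -0.2]
opening: 0.802
finger_force: 0.0
```

```bash
python3 - <<'E'
from plant import r, vision
from h import *; import pickle
s=r.get_state();print(s["tool_pos"],s["clock"])
o=[]
for n in("top","side"):
    d=vision.snapshot(n);pickle.dump(d,open(n+"3.pkl","wb"))
    u,v=np.round(proj(d,[.5068,.1322,.088])[0]).astype(int)
    o.append(cv2.resize(d["image"][v-30:v+30,u-30:u+30],(400,400),interpolation=cv2.INTER_CUBIC))
    im=d["image"][v-18:v+18,u-18:u+18];g=cv2.resize(im,None,fx=8,fy=8,interpolation=cv2.INTER_CUBIC).min(2)
    _,m=cv2.threshold(g,150 if n=="side" else 0,255,0 if n=="side" else cv2.THRESH_OTSU)
    c=max(cv2.findContours(m,cv2.RETR_EXTERNAL,cv2.CHAIN_APPROX_NONE)[0],key=cv2.contourArea).reshape(-1,2)
    q=plane(d,(c+.5)/8-.5+[u-18,v-18],.088)[:,:2]*1e3
    print(n,cv2.fitEllipse(q.astype(np.float32)))
    if n=="top":
        vv,uu=np.mgrid[v-10:v+11,u-10:u+11];uv=np.c_[uu.ravel(),vv.ravel()];oo,rv=ray(d,uv);P=oo+rv*d["range_z"][uv[:,1],uv[:,0]][:,None]
        P=P[(P[:,2]>.08)&(np.hypot(P[:,0]-.507,P[:,1]-.132)>.014)];print("top face z",np.median(P[:,2]),"tilt",np.linalg.lstsq(np.c_[P[:,:2]-[.507,.132],np.ones(len(P))],P[:,2],rcond=None)[0])
cv2.imwrite("pics/c3.png",np.hstack(o))
E
```

```text
[ 0.50680835 -0.15603929  0.17944755] 12.2
top ((507.5852355957031, 131.55465698242188), (50.78095245361328, 51.173702239990234), 156.669677734375)
top face z 0.08717943844821413 tilt [-2.52775713 -2.17152461  0.09137799]
side ((507.4227600097656, 129.4106903076172), (50.106483459472656, 50.21242904663086), 28.194211959838867)
```

View pics/c3.png

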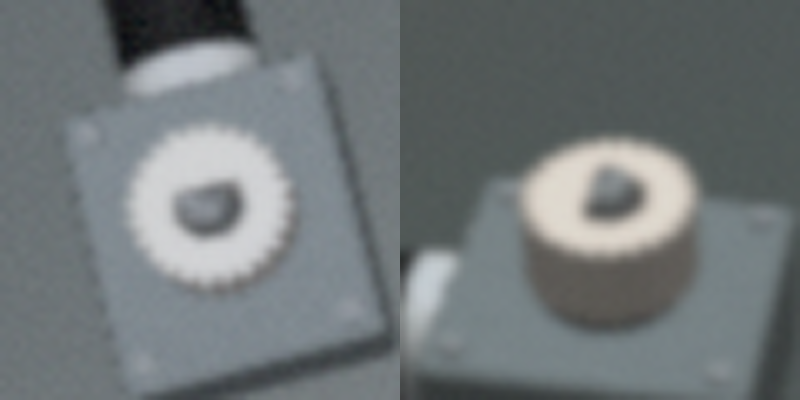

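The gear sits level on the shoulder with its flat toward the motor, matching the shaft. Its top face is at z ≈ 0.087 m (0.088 expected), and its outline is circular at that height in both views. The gripper is clear, so I'll hand the job in.

```bash
python3 -c "
from plant import workorder
print(workorder.finish_job())"
```

```text
the job is handed in; nothing more can be done
None
```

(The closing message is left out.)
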